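Complete the round pack of samples

TASK

Finish packing the round white tub: stand the two white bottles with red caps upright on the tub's floor, one in each of the two free places (yellow spots) of the ring of small vials. Either bottle may take either place; leave the bottle with the blue cap where it stands.

Things in the scene. Friction and masses are not known exactly. Their poses are not given: they have to be found in the camera images.
- tub: Round white open tub fixed to the bench, any yaw; outer diameter 150 mm, inner radius 71 mm, rim 45 mm high, firm grey foam floor 14 mm above the bench. Seven places in a hexagon, 42 mm apart; the middle and four outer ones hold brown metal-capped vials, 22 mm wide, stuck fast, tops 46 mm above the bench. Free: the outer places on its own +y and -y sides. Origin: centre of underside, z up.
- place_1 (a point): Centre of the free place on the tub's +y side, 42 mm from the tub's centre, at foam floor level (14 mm above the bench). Marked with a yellow spot 38 mm in diameter. A 36 mm bottle standing there has about 10 mm to the wall and 13 mm to the vials.
- place_2 (a point): The same for the other free place, on the tub's -y side, 42 mm from the tub's centre. On the way between bottles and tub, keep near the front of the bench (x about 0.44 m): a large glass vessel, 0.35 m high, stands behind it, from about x = 0.57 m.
- red_a: Loose white bottle with a red cap, upright on the bench, about 0.1 kg. Body 36 mm in diameter up to 64 mm, then the cap, 25 mm wide, up to 78 mm. Origin: centre of its underside; z points up along its axis; yaw is of no importance. One of the two to be packed. Gripped on its cap or upper body (45 to 64 mm up), fingers pass above the vials.
- red_b: Loose white bottle with a red cap, upright on the bench, about 0.1 kg. Body 36 mm in diameter up to 64 mm, then the cap, 25 mm wide, up to 78 mm. Origin: centre of its underside; z points up along its axis; yaw is of no importance. The other one to be packed, the same in every way.
- blue: Loose white bottle with a blue cap, upright on the bench, about 0.1 kg. Body 36 mm in diameter up to 64 mm, then the cap, 25 mm wide, up to 78 mm. Origin: centre of its underside; z points up along its axis; yaw is of no importance. A bystander, to be left alone.
There are look-alikes about, which are no part of the job. What is shaped like the red_b but orange or purple is not meant.

How it is judged (in metres and radians):
At the end, for the whole second after the job is handed in: Both red-capped bottles stand at rest and upright (within 10 degrees) on the tub's floor (underside within 8 mm of floor level), one in each free place, within 16 mm of its centre (z of red_a in the frame of tub between 0.006 and 0.022 m and angle between each of red_a, red_b's own z axis and vertical below 0.17 rad and linear speed of each of red_a, red_b below 0.02 m/s and z of red_b in the frame of tub between 0.006 and 0.022 m and ((horizontal distance between red_a and place_1 below 0.016 m and horizontal distance between red_b and place_2 below 0.016 m) or (horizontal distance between red_a and place_2 below 0.016 m and horizontal distance between red_b and place_1 below 0.016 m))); the robot touches nothing.
It fails at once if the blue-capped bottle is moved more than 30 mm or tipped (distance of blue from where it was at the start of the episode above 0.03 m or angle between blue's own z axis and vertical above 0.5 rad).
It also fails if it takes over 64 s, if anything falls off the work surface, if the arm or the gripper's body presses on something with over 40 N, if the wrist force passes 120 N, or if a joint passes its speed limit or range.

ROBOT

A 7-joint arm with a two-finger parallel gripper is mounted at the origin on a cart in front of the work surface, level with it; the furniture and walls round the work are solid. World frame = base frame: x ahead of the robot, y to its left, z up, the work surface at z = 0. Lengths are in mm, angles in rad, forces in N, time in s.
With the tool pointing down it reaches from about 425 to 875 mm from the base axis. Payload 4.7 kg.
Tool frame: the origin (TCP) lies on the centre line of the jaws, within the pads' length; the fingertips stand 8 mm ahead of it and the grasp point (between the pads) lies 11 mm behind it; y points along the fingers, z is the direction in which the jaws open and shut, and the axes are right-handed (so a half turn about y gives the same grasp; the last joint's range is limited). The gripper opens to 87 mm and grips with 3 to 60 N. Pads are 19 mm wide; open, the fingers measure 117 mm over their backs; the gripper's body (75 mm by 190 mm) begins 51 mm behind the grasp point.
Start: joints at [-1.108, 0.321, -0.07, 1.45, 0.023, 1.371, -0.057], TCP at [282.053, 585.637, 230.587] pointing down, gripper open.
Joint ranges: [-2.86, 2.86], [-0.3, 2.09], [-1.38, 1.24], [0.06, 2.45], [-1.56, 4.7], [0.09, 2.05], [-2.69, 2.69]. Speed limits (rad/s): [2.57, 2.57, 3.14, 3.14, 3.14, 3.14, 3.14].

INTERFACE

Orientations are given as [roll, pitch, yaw] about the fixed x, y, z axes, in that order (R = Rz(yaw) Ry(pitch) Rx(roll)).
In Python, from cell import r gives the robot as it stands. The module is installed in compiled form; this text tells all that it offers.
- The arm moves only by the tool carry_out, never from a script. Its arguments are lists of equal length, an entry for each row: "dp": the shift along the world's x, y, z in mm, a list of three; "twist": the turn about the world's z in degrees. In form: {"dp": [[x, y, z], ...], "twist": [twist, ...]}. A call has exactly 5 rows; each row is the pose to reach, as a shift and turn from the pose commanded when the call began; what a row does not reach only later rows make up. A row lasts 1/10 s, in which the tool goes at most 50 mm and 8.59 degrees, less where a joint would pass 70% of its speed; a pose out of reach is approached as far as the arm can. A call with a gripper value outside its range is refused whole. "grip" is the gripper's target within -1 to 1 (fully open at 1, half-way at 0, shut at -1), set as the call begins (left out, the last holds). The fingers move at their own pace and stop on an object; "grip_force" is the grip in N (left out, the last holds). Time passes only in rows, so rows that repeat a pose let the fingers close, or fill a call up. It gives the time, the measured TCP pose, the force and the opening at its end, in the units of the state.
- r.get_state(): the state, without advancing time (a new reading comes with each control period).
- r.get_image(name): name is "scene" or "top" or "wrist"; returns a dict with "frame" (420x560x3 uint8, blue, green, red), "fx", "fy", "cx", "cy" (pixels), "xyz" and "attitude" of the camera in the world. Camera axes: x right, y down, z forward; pixel columns grow to the right and rows downward; lengths in mm; the calibration is good to about 2 mm. A picture is of the moment at which its call begins. There is no depth.
- r.hand_in(): hands the job in, once; it reports no verdict.
The state is a dict: "time": time; "qpos": joint angles; "qvel": joint speeds; "joint_efforts": joint torques, N m; "position": TCP position; "tcp_rot": TCP orientation; "ft_force": force on the tool from outside, world axes, zero at the start; "wrist_torque": the same for the moment, N m; "grip_width": finger opening in mm.
Only numpy, scipy, OpenCV 4.12 (cv2) and the standard library are available. Lean on these libraries where they do the work, as an engineer would, in place of code of your own. Each camera call takes 0.05 s, during which the arm holds its last target. There are 200 camera calls.

## Working session

There is one attempt and no reset: what is moved stays moved. The work goes in short steps, Python scripts to look and compute and a tool call to move; the robot and the scene stay as the last step left them, time stands still between calls to the robot, and variables do not carry over. Pictures are saved under pics/ and viewed, about 8 in all and at most 12, crops included, and the job is handed in when it is done.

Besides the shell and the picture viewer there is one more tool, called by a JSON object that holds its "fn" and its "kwargs". carry_out: Moves the arm, as the interface text tells. Its arguments: {"type":"object","properties":{"dp":{"type":"array","items":{"type":"array","items":{"type":"number"}}},"twist":{"type":"array","items":{"type":"number"}},"grip":{"type":"number"},"grip_force":{"type":"number"}},"required":["dp","twist"]}

```bash
mkdir -p pics; cat > h.py <<'E'
import numpy as np, cv2
from scipy.spatial.transform import Rotation as R
from cell import r
def shot(n,f):
    d=r.get_image(n); cv2.imwrite(f'pics/{f}.png',d['frame'])
    np.savez(f'pics/{f}.npz',**{k:v for k,v in d.items()}); return d
def ray(f,u,v,z):
    d=np.load(f'pics/{f}.npz'); c=d['xyz']; M=R.from_euler('xyz',d['attitude']).as_matrix()
    w=M@np.array([(u-d['cx'])/d['fx'],(v-d['cy'])/d['fy'],1]); return c+w*(z-c[2])/w[2]
def proj(f,p):
    d=np.load(f'pics/{f}.npz'); M=R.from_euler('xyz',d['attitude']).as_matrix()
    q=M.T@(np.array(p)-d['xyz']); return q[0]/q[2]*d['fx']+d['cx'],q[1]/q[2]*d['fy']+d['cy']
E
python3 - <<'E'
from h import *
for n in('top','scene'):
    d=shot(n,n+'0'); print(n,d['fx'],d['cx'],d['cy'],d['xyz'],d['attitude'])
a=cv2.imread('pics/top0.png');b=cv2.imread('pics/scene0.png')
print(r.get_state())
E
```

```text
top 488.00719731964347 284.80867533768617 205.9143586938634 [ 211.35897299    5.18748576 1440.90973055] [-2.96233031 -0.0037639  -1.555545  ]
scene 423.45877191753607 274.1916160422474 206.50568796930204 [   3.91625904 -592.82702616  978.60485193] [-2.44153402  0.00794829 -0.6967938 ]
{'time': 0.1, 'qpos': array([-1.10793116,  0.32173933, -0.07006085,  1.45155238,  0.02258969,
        1.37082026, -0.05690375]), 'qvel': array([-6.07681917e-05, -6.72639602e-04, -2.04998684e-04, -1.98311024e-03,
        9.17980939e-04, -2.87406133e-03,  7.97098789e-04]), 'joint_efforts': array([-9.52391783e-04, -4.92571878e+01, -4.06274954e-01, -3.13395345e+01,
       -6.41198759e-02,  3.95292439e-02,  6.88120144e-05]), 'position': array([281.84595419, 585.17263194, 229.57720753]), 'tcp_rot': array([-1.57252695e+00, -9.20705931e-05, -4.48765710e-01]), 'ft_force': array([-0.97503803,  0.21000163,  0.05285574]), 'wrist_torque': array([-0.03054559, -0.03828229, -0.02006368]), 'grip_width': 86.95976415370339}
```

View pics/top0.png

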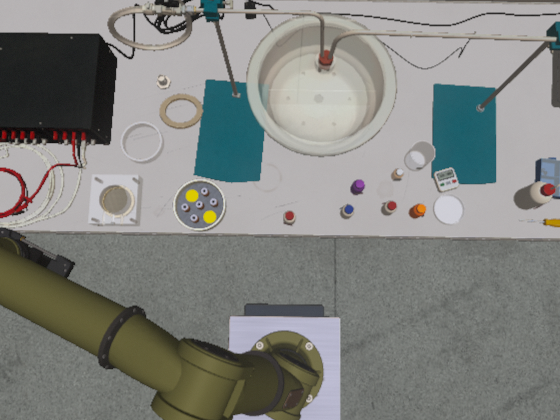

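View pics/scene0.png

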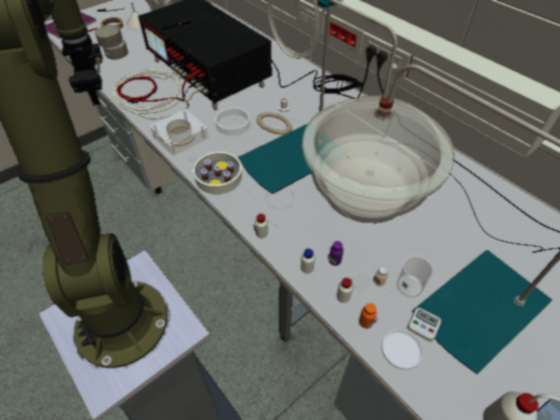

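The top view shows red caps at about (289,216) and (391,207), blue at (348,210), purple at (358,186), orange at (420,210). The tub is at (199,205) with yellow spots at (192,196) and (210,217). The scene view agrees. I'll get subpixel centroids next.

```bash
python3 - <<'E'
from h import *
def cen(f,box,cond,z):
    a=cv2.imread(f'pics/{f}.png').astype(int); x0,y0,x1,y1=box; s=a[y0:y1,x0:x1]; b,g,rr=s[...,0],s[...,1],s[...,2]
    m={'red':(rr>b+50)&(rr>g+50),'blue':(b>rr+30),'yel':(rr>b+80)&(g>b+80),'or':(rr>b+70)}[cond]
    v,u=np.nonzero(m); u=u.mean()+x0;v=v.mean()+y0; p=ray(f,u,v,z); print(f,box[:2],cond,m.sum(),round(u,1),round(v,1),p.round(1), 'dist',np.hypot(*p[:2]).round(0)); return p
cen('top0',(275,205,303,228),'red',76);cen('top0',(380,198,402,218),'red',76);cen('top0',(338,200,358,218),'blue',76)
cen('top0',(410,200,430,220),'or',76)
A=cen('top0',(180,185,201,205),'yel',14);B=cen('top0',(200,207,222,228),'yel',14);print((A+B)/2,np.linalg.norm(A-B))
cen('scene0',(250,208,275,226),'red',72);cen('scene0',(335,273,358,292),'red',72)
for p in(ray('top0',199,205,45),): print(p)
E
```

```text
top0 (275, 205) red 52 289.3 215.3 [432.   -9.3  76. ] dist 432.0
top0 (380, 198) red 51 391.7 205.2 [ 465.6 -300.2   76. ] dist 554.0
top0 (338, 200) blue 56 348.6 208.8 [ 453.4 -177.5   76. ] dist 487.0
top0 (410, 200) or 122 419.1 209.4 [ 454.9 -378.1   76. ] dist 591.0
top0 (180, 185) yel 122 191.5 195.3 [497.6 282.2  14. ] dist 572.0
top0 (200, 207) yel 126 209.2 216.5 [434.6 226.8  14. ] dist 490.0
[466.09582536 254.51822833  14.        ] 83.91328706873146
scene0 (250, 208) red 44 260.3 217.5 [434.4  -8.   72. ] dist 434.0
scene0 (335, 273) red 61 346.3 282.0 [ 468.3 -299.9   72. ] dist 556.0
[463.08790718 253.16860897  45.        ]
```

{"fn": "carry_out", "kwargs": {"dp": [[26,-30,0],[52,-60,0],[78,-90,0],[104,-120,0],[130,-150,0]], "twist": [5,10,15,20,25.7], "grip": 0.45, "grip_force": 20}}

```text
time: 0.6
position: [412.8, 434.1, 230.1]
tcp_rot: [-1.571, 0.0, 0.004]
ft_force: [0.8, 0.7, 0.2]
grip_width: 64.2
```

{"fn": "carry_out", "kwargs": {"dp": [[10,-40,0],[20,-80,0],[30,-120,0],[35,-160,0],[38,-200,0]], "twist": [0,0,0,0,0]}}

```text
time: 1.1
position: [450.1, 233.6, 230.1]
tcp_rot: [-1.571, 0.0, -0.001]
ft_force: [0.6, -0.2, 0.6]
grip_width: 63.2
```

```bash
python3 -c "
from h import *
d=shot('wrist','w_tub');print(d['xyz'],d['attitude'])"
```

```text
[373.94521267 234.3272976  385.27952836] [ 2.86476156e+00 -1.59947719e-05  1.57001029e+00]
```

View pics/w_tub.png

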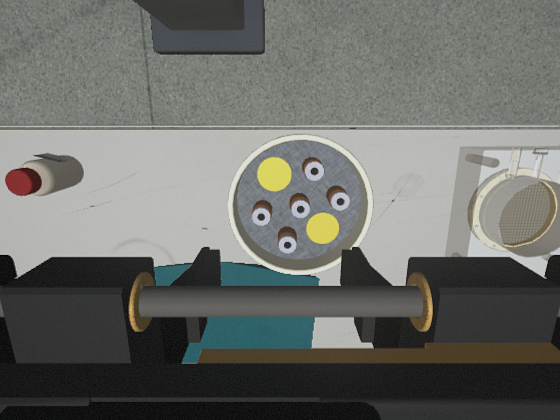

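{"fn": "carry_out", "kwargs": {"dp": [[0,-40,0],[0,-80,0],[-3,-120,0],[-6,-160,0],[-10,-200,0]], "twist": [0,0,0,0,0]}}

```text
time: 1.65
position: [439.6, 34.2, 230.4]
tcp_rot: [-1.571, 0.0, -0.0]
ft_force: [-0.9, 0.1, -0.5]
grip_width: 63.2
```

{"fn": "carry_out", "kwargs": {"dp": [[-2,-15,0],[-4,-30,0],[-6,-42,0],[-7,-42,-30],[-7,-42,-60]], "twist": [0,0,0,0,0]}}

```text
time: 2.15
position: [433.9, -5.7, 170.6]
tcp_rot: [-1.57, -0.003, 0.001]
ft_force: [-0.3, 0.6, -0.6]
grip_width: 63.0
```

```bash
python3 -c "
from h import *
d=shot('wrist','w_ra');print(d['xyz'],d['attitude'],proj('w_ra',[433,-9,78]),r.get_state()['position'])"
```

```text
[357.27859171  -5.28853107 325.49316533] [ 2.86172521e+00 -1.16441089e-03  1.57181733e+00] (np.float64(275.04102146427545), np.float64(218.94616519689285)) [430.13172651  -5.80592744 165.19650425]
```

View pics/w_ra.png

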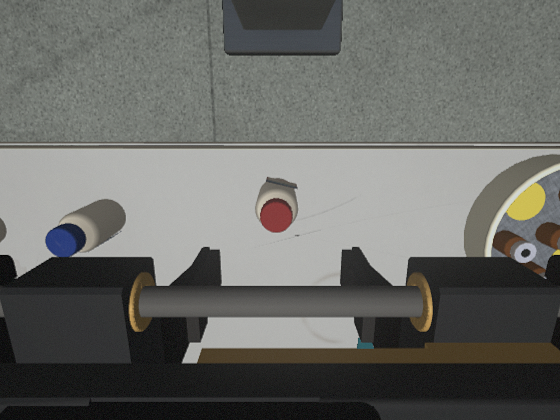

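Wrist views: the yellow spots are at (274,174) and (322,228). Bottle A's red cap is at (277,215), with blue at (66,240).

```bash
python3 - <<'E'
from h import *
A=ray('w_tub',322,228,14);B=ray('w_tub',274,174,14);print(A,B,(A+B)/2,np.linalg.norm(A-B))
print(ray('w_ra',277,215,78),ray('w_ra',66,240,78))
s=r.get_state();print(s['time'],s['position'],s['tcp_rot'],s['qpos'],s['qvel'],s['ft_force'])
E
```

```text
[497.3328645  282.64625496  14.        ] [434.14737406 227.24362679  14.        ] [465.74011928 254.94494087  14.        ] 84.03485830479003
[429.83527211  -7.48743402  78.        ] [ 450.34373916 -172.7143946    78.        ]
2.2 [430.13172651  -5.80592744 165.19650425] [-1.57172312e+00  6.81600725e-03  1.52154970e-03] [-0.42844158 -0.1185504   0.35767061  2.05675601  0.04485354  1.20315668
  1.48282993] [-0.00413702 -0.01053311 -0.01025726 -0.01370513  0.01036138  0.14098953
 -0.01619157] [-2.86971221 -0.12978184 -3.67772355]
```

{"fn": "carry_out", "kwargs": {"dp": [[-1,-2.5,0],[-1,-2.5,0],[-1,-2.5,-20],[-1,-2.5,-40],[-1,-2.5,-60]], "twist": [0,0,0,0,0]}}

```text
time: 2.7
position: [433.9, -8.4, 112.0]
tcp_rot: [-1.57, -0.004, 0.0]
ft_force: [0.1, 0.4, 0.4]
grip_width: 63.0
```

{"fn": "carry_out", "kwargs": {"dp": [[0,0,-20],[0,0,-38],[0,0,-50],[0,0,-59],[0,0,-62]], "twist": [0,0,0,0,0]}}

```text
time: 3.2
position: [432.4, -8.7, 48.5]
tcp_rot: [-1.571, -0.0, 0.0]
ft_force: [-0.4, 0.4, 0.1]
grip_width: 63.1
```

{"fn": "carry_out", "kwargs": {"dp": [[0,0,0],[0,0,0],[0,0,0],[0,0,0],[0,0,0]], "twist": [0,0,0,0,0]}}

```text
time: 3.7
position: [432.3, -8.8, 48.9]
tcp_rot: [-1.571, -0.001, -0.0]
ft_force: [-0.6, 0.9, 0.2]
grip_width: 63.1
```

Tracking settles well; closing and lifting.

{"fn": "carry_out", "kwargs": {"dp": [[0,0,0],[0,0,0],[0,0,0],[0,0,0],[0,0,0]], "twist": [0,0,0,0,0], "grip": -1, "grip_force": 20}}

```text
time: 4.2
position: [432.1, -8.9, 48.6]
tcp_rot: [-1.571, -0.0, -0.0]
ft_force: [-0.1, -0.6, 1.1]
grip_width: 35.5
```

{"fn": "carry_out", "kwargs": {"dp": [[0,0,0],[0,0,5],[0,0,20],[0,0,40],[2,0,60]], "twist": [0,0,0,0,0]}}

```text
time: 4.7
position: [433.5, -9.0, 109.2]
tcp_rot: [-1.571, 0.001, -0.0]
ft_force: [0.6, -0.7, -1.1]
grip_width: 35.5
```

{"fn": "carry_out", "kwargs": {"dp": [[1,0,20],[2,5,40],[4,15,60],[6,35,70],[8,65,70]], "twist": [0,0,0,0,0]}}

```text
time: 5.2
position: [443.4, 55.6, 180.8]
tcp_rot: [-1.57, -0.004, -0.004]
ft_force: [0.2, -0.1, -1.2]
grip_width: 35.5
```

{"fn": "carry_out", "kwargs": {"dp": [[0,38,0],[0,76,0],[10,112,0],[24,146,0],[36,178,0]], "twist": [0,0,0,0,0]}}

```text
time: 5.7
position: [478.2, 235.8, 178.8]
tcp_rot: [-1.571, -0.0, 0.0]
ft_force: [1.0, -0.6, -0.5]
grip_width: 35.3
```

{"fn": "carry_out", "kwargs": {"dp": [[12,26,0],[18,42,0],[19.5,48,0],[19.5,48,-10],[19.5,48,-25]], "twist": [0,0,0,0,0]}}

```text
time: 6.2
position: [497.9, 281.2, 153.4]
tcp_rot: [-1.571, -0.001, -0.001]
ft_force: [0.0, -0.4, -0.4]
grip_width: 35.4
```

{"fn": "carry_out", "kwargs": {"dp": [[0,0,-15],[0,0,-25],[0,0,-35],[0,0,-38],[0,0,-38]], "twist": [0,0,0,0,0]}}

```text
time: 6.7
position: [497.3, 281.8, 115.0]
tcp_rot: [-1.571, 0.001, -0.0]
ft_force: [-0.1, 0.2, -0.1]
grip_width: 35.3
```

```bash
python3 - <<'E'
from h import *
shot('wrist','w_p1');print(r.get_state()['position'],r.get_state()['ft_force'])
E
```

```text
[497.71104575 282.14144431 115.67659554] [ 0.0487795  -0.06172166 -0.54703348]
```

View pics/w_p1.png

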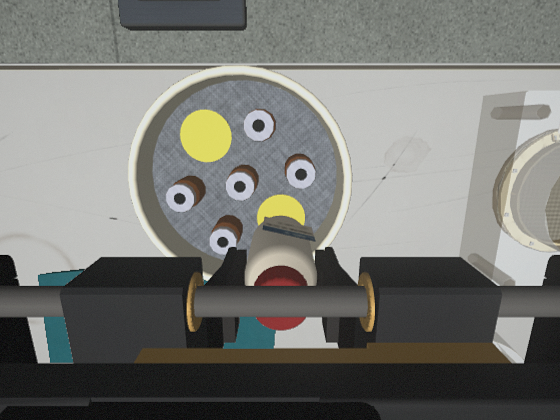

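Picture: the bottle is held upright in line with its yellow spot (visible edge at about (281,194)). The other spot is at (205,135). I'll check the projections.

```bash
python3 - <<'E'
from h import *
print('near edge underside',proj('w_p1',[497.5-18,282,67]),'left/right body z67',proj('w_p1',[497.5,264,67]),proj('w_p1',[497.5,300,67]))
print('cap top',proj('w_p1',[497.5,282,145]))
print('spot near edge',proj('w_p1',[497.4-19,282.4,14]), 'L/R',proj('w_p1',[497.4,301.4,14]),proj('w_p1',[497.4,263.4,14]))
print(ray('w_p1',205,135,14))
E
```

```text
near edge underside (np.float64(279.5293417876767), np.float64(214.2213582062966)) left/right body z67 (np.float64(251.56670211607258), np.float64(241.13468396202953)) (np.float64(307.5499473036743), np.float64(241.11885882876828))
cap top (np.float64(279.1143056851225), np.float64(306.6600569498564))
spot near edge (np.float64(280.2092470656383), np.float64(194.0970608826164)) L/R (np.float64(304.13356050459157), np.float64(217.4653753468262)) (np.float64(256.30791968409915), np.float64(217.479706440151))
[433.48091317 226.56206618  14.        ]
```

{"fn": "carry_out", "kwargs": {"dp": [[0,0,-15],[0,0,-28],[0,0,-38],[0,0,-45],[0,0,-49]], "twist": [0,0,0,0,0]}}

```text
time: 7.25
position: [497.1, 281.8, 65.3]
tcp_rot: [-1.572, 0.001, -0.0]
ft_force: [-0.4, 0.5, -1.2]
grip_width: 35.1
```

{"fn": "carry_out", "kwargs": {"dp": [[0,0,-1],[0,0,-2],[0,0,-3],[0,0,-4],[0,0,-4]], "twist": [0,0,0,0,0]}}

```text
time: 7.75
position: [497.6, 282.2, 62.7]
tcp_rot: [-1.571, -0.0, -0.0]
ft_force: [-0.4, -1.1, -0.0]
grip_width: 35.5
```

{"fn": "carry_out", "kwargs": {"dp": [[0,0,-0.5],[0,0,-1],[0,0,-1],[0,0,-1],[0,0,-1]], "twist": [0,0,0,0,0]}}

```text
time: 8.25
position: [497.9, 282.2, 62.6]
tcp_rot: [-1.57, -0.001, -0.0]
ft_force: [-2.3, -1.2, 4.6]
grip_width: 35.7
```

{"fn": "carry_out", "kwargs": {"dp": [[0,0,0],[0,0,0],[0,0,0],[0,0,0],[0,0,0]], "twist": [0,0,0,0,0], "grip": 0.45}}

```text
time: 8.75
position: [497.5, 282.1, 61.4]
tcp_rot: [-1.571, 0.0, -0.0]
ft_force: [0.5, 0.4, -0.4]
grip_width: 61.4
```

{"fn": "carry_out", "kwargs": {"dp": [[0,0,10],[0,0,25],[0,0,50],[0,0,80],[0,0,110]], "twist": [0,0,0,0,0]}}

```text
time: 9.25
position: [497.7, 282.2, 174.2]
tcp_rot: [-1.57, -0.001, -0.0]
ft_force: [-0.0, 0.4, -0.5]
grip_width: 63.0
```

{"fn": "carry_out", "kwargs": {"dp": [[-8,-20,10],[-22,-55,10],[-36,-93,10],[-50,-131,10],[-56,-170,10]], "twist": [0,0,0,0,0]}}

```text
time: 9.75
position: [440.8, 111.1, 183.2]
tcp_rot: [-1.569, -0.002, 0.001]
ft_force: [0.2, -0.2, -0.3]
grip_width: 62.7
```

{"fn": "carry_out", "kwargs": {"dp": [[2,-40,0],[4,-80,0],[4,-120,0],[4,-160,0],[4,-200,0]], "twist": [0,0,0,0,0]}}

```text
time: 10.25
position: [445.8, -89.6, 183.3]
tcp_rot: [-1.57, -0.003, -0.0]
ft_force: [1.2, -0.3, -0.0]
grip_width: 62.8
```

{"fn": "carry_out", "kwargs": {"dp": [[0,-40,0],[4,-80,0],[8,-120,0],[13,-160,0],[18,-195,0]], "twist": [0,0,0,0,0]}}

```text
time: 10.75
position: [463.8, -285.2, 183.5]
tcp_rot: [-1.571, -0.003, -0.001]
ft_force: [0.8, -0.1, -0.9]
grip_width: 63.0
```

{"fn": "carry_out", "kwargs": {"dp": [[2,-12,0],[3,-17.5,0],[3,-17.5,-10],[3,-17.5,-15],[3,-17.5,-15]], "twist": [0,0,0,0,0]}}

```text
time: 11.25
position: [466.2, -298.1, 165.3]
tcp_rot: [-1.569, 0.002, 0.002]
ft_force: [0.0, -0.0, -0.1]
grip_width: 63.0
```

```bash
python3 - <<'E'
from h import *
shot('wrist','w_rb');print(r.get_state()['position'],proj('w_rb',[466.5,-300,78]))
E
```

```text
[ 466.42046814 -298.60391364  165.85591072] (np.float64(276.7006807605036), np.float64(223.0881988876843))
```

View pics/w_rb.png

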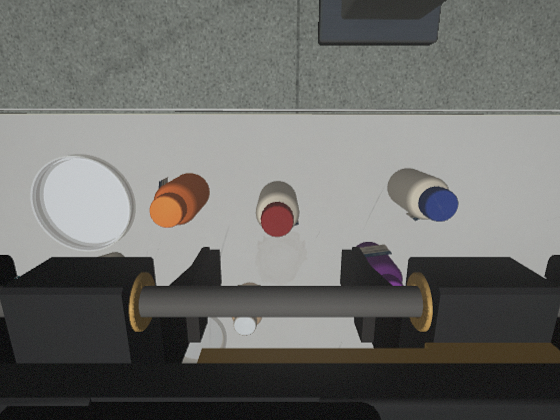

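The red cap is at (277,219), 4 px from the prediction (about 2 mm nearer in x). Orange at (168,208), purple at (375,265) and blue at (438,204) are all clear of the fingers.

{"fn": "carry_out", "kwargs": {"dp": [[-1,0,-20],[-1,0,-45],[-1,0,-75],[-1,0,-100],[-1,0,-112]], "twist": [0,0,0,0,0]}}

```text
time: 11.8
position: [464.6, -298.7, 52.6]
tcp_rot: [-1.569, 0.003, 0.001]
ft_force: [0.3, -0.9, -0.4]
grip_width: 63.0
```

{"fn": "carry_out", "kwargs": {"dp": [[0,0,-4],[0,0,-6],[0,0,-6],[0,0,-6],[0,0,-6]], "twist": [0,0,0,0,0]}}

```text
time: 12.3
position: [466.2, -300.7, 49.5]
tcp_rot: [-1.571, -0.002, -0.0]
ft_force: [0.1, 0.5, 0.1]
grip_width: 63.1
```

{"fn": "carry_out", "kwargs": {"dp": [[0,0,0],[0,0,0],[0,0,0],[0,0,0],[0,0,0]], "twist": [0,0,0,0,0], "grip": -1}}

```text
time: 12.8
position: [465.5, -300.4, 48.5]
tcp_rot: [-1.571, 0.0, -0.0]
ft_force: [0.5, 0.2, 0.4]
grip_width: 35.9
```

{"fn": "carry_out", "kwargs": {"dp": [[0,0,0],[0,0,5],[0,0,20],[0,0,40],[0,0,65]], "twist": [0,0,0,0,0]}}

```text
time: 13.3
position: [465.1, -300.3, 114.7]
tcp_rot: [-1.571, 0.001, -0.001]
ft_force: [0.3, -0.2, -1.1]
grip_width: 35.4
```

{"fn": "carry_out", "kwargs": {"dp": [[0,0,25],[-4,0,50],[-8,10,70],[-14,30,85],[-22,60,90]], "twist": [0,0,0,0,0]}}

```text
time: 13.8
position: [444.0, -242.2, 206.7]
tcp_rot: [-1.573, -0.004, -0.004]
ft_force: [0.0, 0.1, -0.8]
grip_width: 35.4
```

{"fn": "carry_out", "kwargs": {"dp": [[0,40,0],[0,80,0],[0,120,0],[0,160,0],[0,200,0]], "twist": [0,0,0,0,0]}}

```text
time: 14.3
position: [443.5, -39.2, 205.1]
tcp_rot: [-1.57, -0.002, -0.001]
ft_force: [1.3, 0.5, -0.6]
grip_width: 35.4
```

{"fn": "carry_out", "kwargs": {"dp": [[0,40,0],[0,80,0],[0,120,0],[0,160,0],[-3,200,0]], "twist": [0,0,0,0,0]}}

```text
time: 14.8
position: [440.9, 160.9, 205.0]
tcp_rot: [-1.57, -0.002, -0.001]
ft_force: [0.9, -0.1, -1.4]
grip_width: 35.3
```

{"fn": "carry_out", "kwargs": {"dp": [[-2,30,0],[-4,52,0],[-6,63,0],[-6,67,-10],[-6,67,-30]], "twist": [0,0,0,0,0]}}

```text
time: 15.3
position: [435.9, 226.6, 174.6]
tcp_rot: [-1.569, -0.004, -0.001]
ft_force: [0.4, -0.3, -0.2]
grip_width: 35.8
```

{"fn": "carry_out", "kwargs": {"dp": [[0,0,-20],[0,0,-38],[0,0,-52],[0,0,-60],[0,0,-60]], "twist": [0,0,0,0,0]}}

```text
time: 15.8
position: [434.1, 225.6, 112.5]
tcp_rot: [-1.572, 0.002, -0.001]
ft_force: [0.5, -0.2, -1.0]
grip_width: 35.4
```

```bash
python3 - <<'E'
from h import *
shot('wrist','w_p2');s=r.get_state();print(s['position'],s['ft_force'],s['grip_width'])
z=s['position'][2]-48.5
print('underside near',proj('w_p2',[416.4,227,z]),'spot near',proj('w_p2',[415.4,227,14]),'red_a cap top',proj('w_p2',[497.5,282.2,92]))
E
```

```text
[434.6400348  226.10365976 113.46385956] [-0.29811488 -0.79891836  0.08739985] 35.48142715278212
underside near (np.float64(281.5793674653152), np.float64(214.64115092299141)) spot near (np.float64(281.40845127739254), np.float64(195.168202555262)) red_a cap top (np.float64(371.40671865624745), np.float64(353.3426320651249))
```

View pics/w_p2.png

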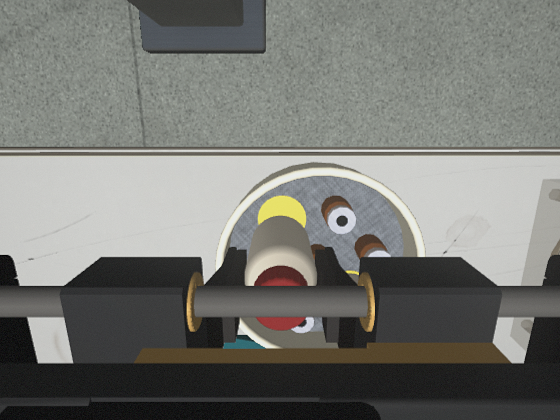

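Bottle and spot are lined up (spot edge at (281,195), underside at (281,214), both as predicted). A thin yellow crescent of the other spot shows at (350,272). Lowering, with a slow finish.

{"fn": "carry_out", "kwargs": {"dp": [[0,0.5,-15],[0,0.5,-28],[0,0.5,-38],[0,0.5,-45],[0,0.5,-48]], "twist": [0,0,0,0,0]}}

```text
time: 16.35
position: [434.2, 226.9, 64.8]
tcp_rot: [-1.571, 0.001, -0.0]
ft_force: [-0.7, -1.5, -1.6]
grip_width: 35.7
```

{"fn": "carry_out", "kwargs": {"dp": [[0,0,-1],[0,0,-2],[0,0,-3],[0,0,-4],[0,0,-4]], "twist": [0,0,0,0,0]}}

```text
time: 16.85
position: [435.0, 227.3, 62.5]
tcp_rot: [-1.57, -0.001, -0.0]
ft_force: [-1.5, 0.1, 5.0]
grip_width: 35.4
```

{"fn": "carry_out", "kwargs": {"dp": [[0,0,0],[0,0,0],[0,0,0],[0,0,0],[0,0,0]], "twist": [0,0,0,0,0], "grip": 0.45}}

```text
time: 17.35
position: [434.5, 227.1, 61.4]
tcp_rot: [-1.571, 0.0, -0.0]
ft_force: [-0.7, 0.3, 0.5]
grip_width: 61.3
```

{"fn": "carry_out", "kwargs": {"dp": [[0,0,10],[0,0,25],[0,0,50],[0,0,80],[0,0,110]], "twist": [0,0,0,0,0]}}

```text
time: 17.85
position: [434.4, 227.0, 173.3]
tcp_rot: [-1.571, -0.0, -0.0]
ft_force: [0.7, 0.5, -0.6]
grip_width: 63.0
```

{"fn": "carry_out", "kwargs": {"dp": [[0,-20,20],[0,-50,40],[0,-90,60],[4,-130,80],[6,-170,90]], "twist": [0,0,0,0,0]}}

```text
time: 18.35
position: [441.3, 55.6, 264.4]
tcp_rot: [-1.569, -0.004, -0.0]
ft_force: [1.2, -0.2, 0.8]
grip_width: 62.7
```

```bash
python3 - <<'E'
from h import *
a=shot('top','top1')['frame'];b=shot('scene','scene1')['frame'];print(r.get_state()['position'])
c=lambda i,x,y:cv2.resize(i[y:y+80,x:x+100],(800,640),interpolation=cv2.INTER_CUBIC)[:600,:]
cv2.imwrite('pics/z.png',np.hstack([cv2.resize(c(a,150,165),(400,300)),cv2.resize(c(b,165,130),(400,300))]))
for n,cs in(('top1',[(497.5,282.2),(434.5,226.8)]),('scene1',[(497.5,282.2),(434.5,226.8)])):
  for q in cs: print(n,proj(n,[*q,92]),proj(n,[*q,14]))
E
```

```text
[441.97931469  51.20004562 264.51690099]
top1 (np.float64(186.46951973834481), np.float64(189.8549164120471)) (np.float64(191.55905460644158), np.float64(195.36743125531706))
top1 (np.float64(205.09896496562743), np.float64(212.16313403999044)) (np.float64(209.23748473143314), np.float64(216.5323279584129))
scene1 (np.float64(217.54908889569998), np.float64(147.48383006847047)) (np.float64(220.19692574327092), np.float64(165.5170233670749))
scene1 (np.float64(210.87431647729233), np.float64(166.28617321296917)) (np.float64(213.93021251549425), np.float64(184.19857969011542))
```

View pics/z.png

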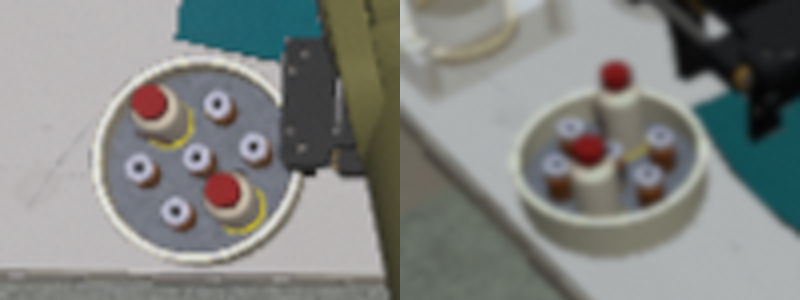

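Both bottles stand upright. Top-view caps are at (187,191) and (205.5,212.7), and the scene caps match as well; all are within about 1.5 px of prediction. Checking that blue hasn't moved, then handing in.

```bash
python3 - <<'E'
from h import *
for f in('scene0','scene1'):
    a=cv2.imread(f'pics/{f}.png').astype(int)[240:280,295:322]; v,u=np.nonzero(a[...,0]>a[...,2]+40); print(f,len(u),u.mean()+295,v.mean()+240)
s=r.get_state();print(s['time'],s['ft_force']); print(r.hand_in())
E
```

```text
scene0 55 308.3090909090909 252.38181818181818
scene1 55 308.3090909090909 252.38181818181818
18.45 [-0.75585233 -0.77006942 -0.81521634]
the job is handed in; nothing more can be done
None
```

Both red-capped bottles are standing upright in the tub, one on each yellow spot, and I handed the job in at 18.5 s of the 64 s allowed. `hand_in` gives no verdict, so these are my own last checks:

- **Position:** in the final top and scene views, both red caps were within about 1.5 px of where they should be for upright bottles centred on the two places. That is roughly 3 mm, against the 16 mm allowed.
- **Depth:** on lowering, each bottle met the foam with about 5 N, with the gripper within 1 mm of the height expected for floor contact.
- **Blue bottle:** its cap covers exactly the same pixels in the scene view before and after, so it did not move.
- **Robot:** it ended clear of everything, with no contact force.

No check failed. During fast moves the arm's measured position briefly overshot its target by up to about 5 mm. It settled before each grasp and each release.

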